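# Gift-pack the crayon tin from behind the paint bottles

## Task

A customer wants the crayon tin behind the two paint bottles: first clear both bottles into the side tray, standing up, then stand the tin in the gift box, top up, and put the lid squarely on so that it sits fully home. Only then put each bottle back upright on the middle of the spot of its own colour on the display board. Set things down rather than dropping them, tip nothing over, and leave the toy bus and the glue pot where they are.

Things in the scene. Friction and masses are not known exactly. Their poses are not given: they have to be found in the camera images.
- bottle_red: red paint bottle, loose, about 250 g: red round body 52 dia x 95 high with a white label band, shoulder to 111, then a white cap 34 dia from 111 to the top at 145. Origin: centre of its underside, z up; round, so its yaw means nothing. Starts upright on the red spot, in front of the tin, about 90 from the blue bottle, centre to centre. Easily gripped by the cap, with the fingers on the robot's side and the far side of it. Sizes in mm
- bottle_blue: blue paint bottle, loose, about 250 g: blue round body 52 dia x 95 high with a white label band, shoulder to 111, then a white cap 34 dia from 111 to the top at 145. Origin: centre of its underside, z up; round, so its yaw means nothing. Starts upright on the blue spot, in front of the tin, about 90 from the red bottle, centre to centre. Easily gripped by the cap, with the fingers on the robot's side and the far side of it. Sizes in mm
- tin: crayon tin, loose, about 120 g: yellow box with a steel top, 33 (its x) x 61 (its y) x 40 high. Origin: centre of its underside, z up. Starts standing on the display board just behind (farther from the robot than) the two bottles, about 12 to 20 from them, its long side (y) facing them. The bottles rise far above it, so a gripper has no room there until they are gone. Sizes in mm
- lid: lid of the gift box, loose, about 120 g: green plate with two white bands, 129 (x) x 164 (y) x 6, with a cardboard lip 89 x 124 x 8 deep under it and a wooden bar handle on top, 16 (x) x 60 (y), rising 34 above the plate. Origin: centre of the lip's underside; plate from 8 to 14, handle top at 48. Starts lying on the table on its lip, right way up. Sizes in mm
- spot_red: flat red disc, 68 dia, painted on the top of the white display board (board 140 x 190 x 15 thick, fixed): home of the red bottle. Origin: centre of the disc, at the height of the board's top (15 above the table). The two spots are about 90 apart along the board's long side; the board is turned up to 0.2 rad from square to the robot. Sizes in mm
- spot_blue: flat blue disc, 68 dia, painted on the top of the white display board (board 140 x 190 x 15 thick, fixed): home of the blue bottle. Origin: centre of the disc, at the height of the board's top (15 above the table). The two spots are about 90 apart along the board's long side; the board is turned up to 0.2 rad from square to the robot. Sizes in mm
- tray: side tray, fixed: shallow open grey tray, outside 120 (x) x 180 (y) x 20 high, walls and floor 5 thick. Origin: centre of its underside on the table, z up. Starts empty; room for two bottles side by side along y. Sizes in mm
- giftbox: gift box, fixed: open brown cardboard box, outside 115 (x) x 150 (y) x 60 high, walls and floor 5 thick (inside 105 x 140). Origin: centre of its underside on the table, z up. Starts empty. The lid's lip drops into it with 8 to spare on every side; with the lid home the plate rests on the rim and the lid's origin is 52 above the box's. Sizes in mm
- bus: bystander: orange toy bus with wooden wheels, loose, 57 x 100 x 44 high, long side along its y. Origin: centre under its wheels. Sizes in mm
- gluepot: bystander: small white glue jar with a black cap, loose, 52 dia x 75 high, upright. Origin: centre of its underside. Sizes in mm

How it is judged:
On the way, in this order (a step that is already met when the one before it is completed fails the run):
1. both bottles stand released in the side tray (x of bottle_red in the frame of tray between -0.055 and 0.055 m and y of bottle_red in the frame of tray between -0.085 and 0.085 m and z of bottle_red in the frame of tray between 0.002 and 0.009 m and angle between each of bottle_red, bottle_blue's own z axis and vertical below 0.08 rad and contact force between the fingers and bottle_red below 0.1 N and linear speed of each of bottle_red, bottle_blue below 0.02 m/s and x of bottle_blue in the frame of tray between -0.055 and 0.055 m and y of bottle_blue in the frame of tray between -0.085 and 0.085 m and z of bottle_blue in the frame of tray between 0.002 and 0.009 m and contact force between the fingers and bottle_blue below 0.1 N), for 0.2 s.
2. the tin stands released on the floor of the gift box (horizontal distance between tin and giftbox below 0.05 m and z of tin in the frame of giftbox between 0.002 and 0.01 m and angle between tin's own z axis and vertical below 0.1 rad and contact force between the fingers and tin below 0.1 N and linear speed of tin below 0.02 m/s), for 0.2 s.
3. the lid sits fully home on the gift box with the tin inside, released (horizontal distance between tin and giftbox below 0.05 m and z of tin in the frame of giftbox between 0.002 and 0.01 m and angle between tin's own z axis and vertical below 0.1 rad and horizontal distance between lid and giftbox below 0.013 m and z of lid in the frame of giftbox between 0.049 and 0.0555 m and angle between lid's own z axis and vertical below 0.035 rad and contact force between the fingers and lid below 0.1 N and linear speed of lid below 0.02 m/s), for 0.2 s.
4. both bottles stand back on the spots of their own colours (horizontal distance between bottle_red and spot_red below 0.013 m and z of bottle_red in the frame of spot_red between -0.004 and 0.004 m and angle between each of bottle_red, bottle_blue's own z axis and vertical below 0.06 rad and contact force between the fingers and bottle_red below 0.1 N and linear speed of each of bottle_red, bottle_blue below 0.02 m/s and horizontal distance between bottle_blue and spot_blue below 0.013 m and z of bottle_blue in the frame of spot_blue between -0.004 and 0.004 m and contact force between the fingers and bottle_blue below 0.1 N), for 0.2 s.
At the end, for the whole second after the job is handed in: Tin on the box floor (50 mm of centre, tilt < 0.1 rad); lid home (13 mm of centre, plate on rim within 3 mm, tilt < 0.035 rad); each bottle upright (0.06 rad) on its own colour's spot, within 13 mm of its centre; all released, at rest (all of step 3 and all of step 4 and linear speed of tin below 0.02 m/s); the robot touches nothing.
It fails at once if a bottle or the tin is dropped (moves faster than 0.7 m/s with no finger on it) ((linear speed of bottle_red above 0.7 m/s and contact force between the fingers and bottle_red below 0.1 N) or (linear speed of bottle_blue above 0.7 m/s and contact force between the fingers and bottle_blue below 0.1 N) or (linear speed of tin above 0.7 m/s and contact force between the fingers and tin below 0.1 N)).
It fails at once if a bottle or the tin tips over (more than 0.6 rad) (angle between any of bottle_red, bottle_blue, tin's own z axis and vertical above 0.6 rad).
It fails at once if the toy bus is shifted by more than 30 mm (distance of bus from where it was at the start of the episode above 0.03 m).
It fails at once if the glue pot is shifted by more than 30 mm (distance of gluepot from where it was at the start of the episode above 0.03 m).
It also fails if it takes over 141 s, if anything falls off the work surface, if the arm or the gripper's body presses on something with over 40 N, if the wrist force passes 120 N, or if a joint passes its speed limit or range.

## Robot

A 6-joint arm with a two-finger parallel gripper is mounted at the origin on the work surface. World frame = base frame: x ahead of the robot, y to its left, z up, the work surface at z = 0. Lengths are in m, angles in rad, forces in N, time in s.
With the tool pointing down it reaches from about 0.25 to 0.725 m from the base axis. Payload 4 kg.
Tool frame: the origin (TCP) lies on the centre line of the jaws, within the pads' length; the fingertips stand 17 mm ahead of it and the grasp point (between the pads) lies 2 mm behind it; z points along the fingers, y is the line along which they close (so a half turn about z gives the same grasp; the last joint's range is limited). The gripper opens to 85 mm and grips with 20 to 120 N. Pads are 22 mm wide; open, the fingers measure 114 mm over their backs; the gripper's body (76 mm by 85 mm) begins 54 mm behind the grasp point. The pads swing forward as they close: fully open they stand 13 mm farther back than shut.
Start: joints at [1.204, 0.241, 0.005, 1.335, 0, 1.571], TCP at [0.179, 0.467, 0.248] pointing down, gripper open.
Joint ranges: [-2.72, 2.72], [-1.05, 1.87], [-1.09, 1.28], [-1.99, 2.15], [-1.42, 1.44], [-3.14, 3.14]. Speed limits (rad/s): [2.79, 2.79, 3.14, 3.14, 3.14, 3.14].

## Interface

Orientations are given as a unit quaternion [x, y, z, w].
In Python, from workcell import bot, camera, get_calibration gives the robot as it stands.
- The arm moves only by the tool apply_moves, never from a script. Its argument "steps" is a list of rows, each a list of 3 entries, a list of its own where there are three numbers: the shift along the tool's x, y, z as a fraction of full scale, then the turn, a rotation vector about the tool's x, y, z as a fraction of full scale, then the opening, from 0 (shut) to 1 (fully open). A call has exactly 8 rows; each row shifts and turns the commanded pose from where the row before left it, along the tool's axes as they then stand; what a row does not reach is not made up. Full scale, the value 1, is 20 cm for a shift and pi rad for a turn. A row lasts 1/12 s, in which the tool goes at most 41.7 mm and 7.16 degrees, less where a joint would pass 70% of its speed; a pose out of reach is approached as far as the arm can. A call with a number of a shift or a turn outside -1 to 1 is refused whole. A call with a gripper value outside its range is refused whole. The fingers move at their own pace and stop on an object; the grip force is fixed at half the most. Time passes only in rows, so rows that do not move let the fingers close, or fill a call up. It gives the time, the measured TCP pose, the force, the opening and the grip force at its end, in the units of the state.
- bot.get_obs(): the state, without advancing time (a new reading comes with each control period).
- camera(name): name is "scene" or "top" or "wrist"; returns (picture, depth): 400x640x3 uint8, red, green, blue; 400x640 float32, m along the optical axis (not along the pixel's ray), 0 where there is no reading.
- get_calibration(name): a dict with "fov_y" (degrees; the focal length in pixels is half the picture's height over the tangent of half this angle, whatever the lens; pixels are square), "cx", "cy" (the principal point, pixels), "rvec" (rotation vector, rad) and "tvec" (3), from world to camera coordinates, as OpenCV has them. Camera axes: x right, y down, z forward; pixel columns grow to the right and rows downward; lengths in m; the calibration is good to about 2 mm. A picture is of the moment at which its call begins: read the wrist's pose just before it. get_calibration takes no time and is no camera call; for the wrist camera it gives the pose at the moment of the call.
- bot.job_done(): hands the job in; it is judged then, once.
The state is a dict: "clock": time; "joint_pos": joint angles; "joint_vel": joint speeds; "tau": joint torques, N m; "eef_pos": TCP position; "tool_rot": TCP orientation; "ft_force": force on the tool from outside, world axes, zero at the start; "ft_torque": the same for the moment, N m; "grip_width": finger opening in m; "grasp_force": force on a finger pad.
Only numpy, scipy, OpenCV 4.12 (cv2) and the standard library are available. Lean on these libraries where they do the work, as an engineer would, in place of code of your own. Each camera call takes 0.05 s, during which the arm holds its last target. There are 200 camera calls.

## Working session

There is one attempt and no reset: what is moved stays moved. The work goes in short steps, Python scripts to look and compute and a tool call to move; the robot and the scene stay as the last step left them, time stands still between calls to the robot, and variables do not carry over. Pictures are saved under pics/ and viewed, at most 14 in all, crops included, and the job is handed in when it is done.

Besides the shell and the picture viewer there is one more tool, called after "Request:" as name(argument=value, ...) on one line, values as JSON. apply_moves: Moves the arm, as the interface text tells. Its arguments: {"type":"object","properties":{"steps":{"type":"array"}},"required":["steps"]}

```bash
mkdir -p pics
cat > h.py <<'E'
import numpy as np, cv2
from workcell import bot, camera, get_calibration
from scipy.spatial.transform import Rotation as R
def grab(n):
    c=get_calibration(n); p,d=camera(n); return p,d,c
def pts(d,c):
    h,w=d.shape; f=h/2/np.tan(np.radians(c["fov_y"])/2)
    u,v=np.meshgrid(np.arange(w),np.arange(h))
    P=np.stack([(u-c["cx"])/f*d,(v-c["cy"])/f*d,d],-1)
    M=R.from_rotvec(np.ravel(c["rvec"])).as_matrix()
    return (P-np.ravel(c["tvec"]))@M   # R^T(P-t)
E
python3 - <<'E'
from h import *
for n in("top","scene"):
    p,d,c=grab(n); print(n,{k:np.round(v,4) for k,v in c.items()})
    cv2.imwrite(f"pics/{n}0.png",p[...,::-1]); np.savez(f"{n}0.npz",p=p,X=pts(d,c),d=d)
o=bot.get_obs(); print(o)
E
```

```text
top {'fov_y': np.float64(42.9953), 'cx': np.float64(322.6603), 'cy': np.float64(199.6561), 'rvec': array([ 2.1454, -2.1182,  0.214 ]), 'tvec': array([-0.0378,  0.5386,  1.1391])}
scene {'fov_y': np.float64(57.5538), 'cx': np.float64(319.3403), 'cy': np.float64(200.4993), 'rvec': array([ 1.6977,  2.1301, -0.6402]), 'tvec': array([ 0.1363, -0.4191,  1.2524])}
{'clock': 0.1, 'joint_pos': array([1.20398750e+00, 2.41338850e-01, 3.86255597e-03, 1.33518892e+00,
       1.74503382e-05, 1.57079342e+00]), 'joint_vel': array([ 0.0015103 , -0.00124255,  0.00267373,  0.00092274, -0.0025038 ,
       -0.00098464]), 'tau': array([ 2.38520141e-05, -3.73137116e+01,  2.53010005e+01,  1.08506522e-02,
       -5.92157926e-05, -2.67529103e-06]), 'eef_pos': array([0.17912526, 0.46624746, 0.24750271]), 'tool_rot': array([ 1.82376438e-01,  9.83228336e-01, -9.17180019e-04, -1.79002061e-04]), 'ft_force': array([-0.49871501, -0.26699552, -0.1159061 ]), 'ft_torque': array([-0.01476669,  0.0261311 ,  0.04419417]), 'grasp_force': 0.0, 'grip_width': 0.08568240114137343}
```

View pics/top0.png

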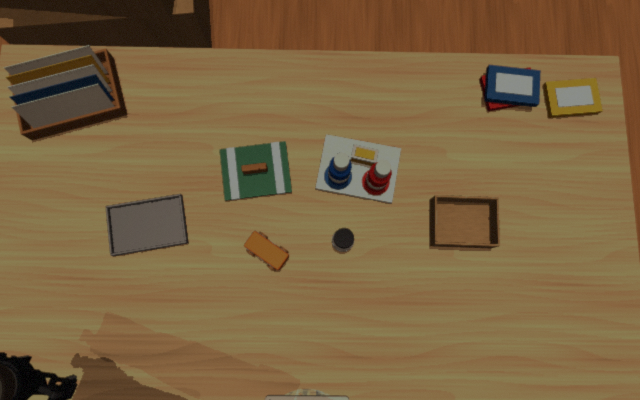

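View pics/scene0.png

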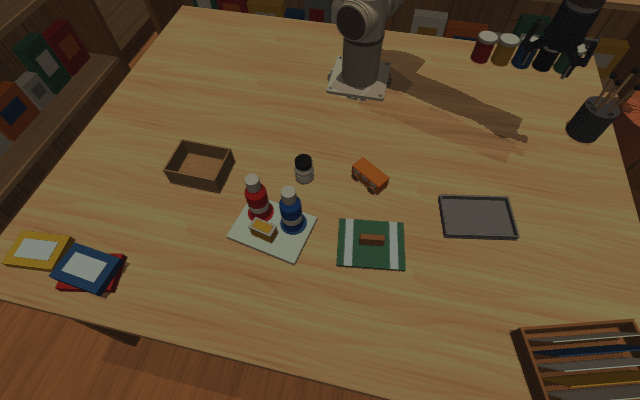

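The top view shows the tray at (147,225), lid (256,170), bus (267,250), glue pot (343,239), and the board at (358,168). On the board are blue (338,170), red (377,178) and the tin (364,154). The gift box is at (464,222). The scene view agrees, with everything upright. Next I'll measure with depth.

Run:
```python
from h import *
for n in("top","scene"):
    z=np.load(n+"0.npz"); X=z["X"]; p=z["p"].astype(int); d=z["d"]
    x,y,h=X[...,0],X[...,1],X[...,2]; ok=d>0
    r,g,b=p[...,0],p[...,1],p[...,2]
    print(n,"table z",np.median(h[ok&(abs(h)<.02)]))
    def rect(name,m):
        P=X[m][:,:2].astype(np.float32)
        if len(P)<5: print(name,"few");return
        # drop stragglers
        k,l=cv2.connectedComponents(m.astype(np.uint8))[:2]
        big=1+np.argmax([(l==i).sum() for i in range(1,k)]); P=X[l==big][:,:2].astype(np.float32)
        q=cv2.minAreaRect(P); print(name,len(P),"c",np.round(q[0],4),"size",np.round(q[1],4),"ang",round(q[2],1),"mean",P.mean(0).round(4),"hmed",np.median(h[l==big]).round(4),h[l==big].max().round(4))
    def box(u0,u1,v0,v1):
        m=np.zeros(d.shape,bool); m[v0:v1,u0:u1]=1; return m&ok
    B={"top":dict(tray=(95,200,185,262),lid=(210,300,135,207),hand=(235,275,155,182),bus=(235,298,225,278),glue=(325,362,222,255),board=(310,408,130,208),gb=(420,508,185,258)),
       "scene":dict(tray=(425,530,185,245),lid=(325,415,210,280),hand=(350,390,228,250),bus=(340,395,150,200),glue=(288,320,148,190),board=(220,325,165,270),gb=(155,245,130,200))}[n]
    rect("tray",box(*B["tray"])&(h>.012)); rect("lidplate",box(*B["lid"])&(h>.009)&(h<.02)); rect("handle",box(*B["lid"])&(h>.042))
    rect("bus",box(*B["bus"])&(h>.012)); rect("glue",box(*B["glue"])&(h>.065)); rect("gb",box(*B["gb"])&(h>.053))
    mb=box(*B["board"]); rect("board",mb&(h>.010)&(h<.02)); rect("caps tot",mb&(h>.15))
    yl=mb&(h>.050)&(h<.060); rect("tintop",yl)
    red=(r>b+40); 
    k,l=cv2.connectedComponents((mb&(h>.135)).astype(np.uint8))
    for i in range(1,k):
        m=l==i
        if m.sum()>15:
            P=X[m]; (cx,cy),rad=cv2.minEnclosingCircle(P[:,:2].astype(np.float32)); t=P[P[:,2]>.156]; print("cap",m.sum(),round(cx,4),round(cy,4),round(rad,4),"top mean",t.mean(0).round(4) if len(t) else None)
```

```text
top table z -0.0009532491174706431
tray 624 c [0.4811 0.3892] size [0.1214 0.1827] ang 10.5 mean [0.4806 0.3909] hmed 0.0178 0.0245
lidplate 3059 c [0.6179 0.1345] size [0.1309 0.1639] ang 8.4 mean [0.6166 0.1341] hmed 0.013 0.0196
handle 161 c [0.6174 0.1343] size [0.0165 0.0596] ang 7.9 mean [0.6167 0.1338] hmed 0.0466 0.0519
bus 953 c [0.4214 0.0996] size [0.1005 0.057 ] ang 55.6 mean [0.4203 0.0986] hmed 0.0419 0.0503
glue 327 c [ 0.4485 -0.0789] size [0.0438 0.0436] ang 0.0 mean [ 0.4483 -0.0787] hmed 0.0738 0.0797
gb 557 c [ 0.4948 -0.3653] size [0.1517 0.1156] ang 88.6 mean [ 0.4945 -0.3637] hmed 0.0583 0.0664
board 2548 c [ 0.6271 -0.1174] size [0.1901 0.1415] ang 79.9 mean [ 0.6252 -0.114 ] hmed 0.0141 0.0199
caps tot 195 c [ 0.5924 -0.1575] size [0.0327 0.0316] ang 84.3 mean [ 0.5919 -0.1576] hmed 0.1585 0.1649
tintop 337 c [ 0.6522 -0.1285] size [0.0605 0.0343] ang 77.6 mean [ 0.6519 -0.1286] hmed 0.0543 0.0596
cap 216 0.6068 -0.0679 0.0171 top mean [ 0.6069 -0.0676  0.1592]
cap 222 0.5923 -0.1576 0.0173 top mean [ 0.5924 -0.1584  0.159 ]
scene table z 0.001142324614698600
[... 324 characters left out ...]
ze [0.1017 0.0524] ang 54.7 mean [0.4307 0.0994] hmed 0.0436 0.05
glue 227 c [ 0.4494 -0.0787] size [0.045  0.0426] ang 14.4 mean [ 0.4523 -0.0777] hmed 0.076 0.0799
gb 510 c [ 0.4944 -0.3653] size [0.154  0.1172] ang 88.9 mean [ 0.4971 -0.3648] hmed 0.0597 0.0649
board 2287 c [ 0.6268 -0.1178] size [0.1914 0.1418] ang 80.1 mean [ 0.6475 -0.1087] hmed 0.0161 0.02
caps tot 184 c [ 0.6077 -0.0675] size [0.0331 0.0318] ang 10.1 mean [ 0.6102 -0.0668] hmed 0.1606 0.164
tintop 322 c [ 0.6527 -0.1277] size [0.0618 0.0343] ang 78.5 mean [ 0.6536 -0.128 ] hmed 0.0561 0.0597
cap 228 0.5932 -0.1577 0.018 top mean [ 0.5941 -0.1575  0.1608]
cap 238 0.6085 -0.068 0.0174 top mean [ 0.6089 -0.0672  0.1606]
```

```bash
cat >> h.py <<'E'
def state():
    o=bot.get_obs(); M=R.from_quat(o["tool_rot"]).as_matrix()
    return o["eef_pos"],M,o
def plan(tgt,th,n):
    """n equal rows to tgt (m) with tool y at world angle th (deg): prints row values"""
    p,M,o=state(); Rt=np.radians(th); y=np.array([np.cos(Rt),np.sin(Rt),0]); z=np.array([0,0,-1.]); T=np.stack([np.cross(y,z),y,z],1)
    rv=R.from_matrix(M.T@T).as_rotvec(); D=R.from_rotvec(rv/n).as_matrix()
    A=sum(M@np.linalg.matrix_power(D,k) for k in range(n)); s=np.linalg.solve(A,np.array(tgt)-p)
    print("clock",o["clock"],"pos",p.round(4),"th",np.degrees(np.arctan2(M[1,1],M[0,1])).round(2),"row:",(s/.2).round(4),(rv/n/np.pi).round(4),"mm/row",np.round(np.linalg.norm(s)*1e3,1))
E
python3 -c "
from h import *
plan([.6075,-.0678,.23],0,24)"
```

```text
clock 0.1 pos [0.1791 0.4662 0.2475] th 68.98 row: [-0.1514  0.0074  0.0037] [-0.     0.     0.016] mm/row 30.3
```

Request:
apply_moves(steps=[[[-0.151,0.0074,0.0037],[0,0,0.016],1],[[-0.151,0.0074,0.0037],[0,0,0.016],1],[[-0.151,0.0074,0.0037],[0,0,0.016],1],[[-0.151,0.0074,0.0037],[0,0,0.016],1],[[-0.151,0.0074,0.0037],[0,0,0.016],1],[[-0.151,0.0074,0.0037],[0,0,0.016],1],[[-0.151,0.0074,0.0037],[0,0,0.016],1],[[-0.151,0.0074,0.0037],[0,0,0.016],1]])

```text
clock: 0.77
eef_pos: [0.3919, 0.3518, 0.2417]
tool_rot: [0.376, 0.927, -0.0, -0.0]
ft_force: [0.8, 0.1, -0.2]
grip_width: 0.0855
grasp_force: 0.0
```

Request:
apply_moves(steps=[[[-0.151,0.0074,0.0037],[0,0,0.016],1],[[-0.151,0.0074,0.0037],[0,0,0.016],1],[[-0.151,0.0074,0.0037],[0,0,0.016],1],[[-0.151,0.0074,0.0037],[0,0,0.016],1],[[-0.151,0.0074,0.0037],[0,0,0.016],1],[[-0.151,0.0074,0.0037],[0,0,0.016],1],[[-0.151,0.0074,0.0037],[0,0,0.016],1],[[-0.151,0.0074,0.0037],[0,0,0.016],1]])

```text
clock: 1.43
eef_pos: [0.5416, 0.1639, 0.2357]
tool_rot: [0.554, 0.833, -0.0, -0.0]
ft_force: [0.5, 0.8, 0.3]
grip_width: 0.0847
grasp_force: 0.0
```

```bash
python3 -c "
from h import *
plan([.6075,-.0678,.23],0,7)"
```

```text
clock 1.4333 pos [0.5416 0.1639 0.2357] th 22.76 row: [-0.173   0.0087  0.0041] [-0.0001  0.      0.0181] mm/row 34.6
```

Request:
apply_moves(steps=[[[-0.173,0.0087,0.004],[0,0,0.018],1],[[-0.173,0.0087,0.004],[0,0,0.018],1],[[-0.173,0.0087,0.004],[0,0,0.018],1],[[-0.173,0.0087,0.004],[0,0,0.018],1],[[-0.173,0.0087,0.004],[0,0,0.018],1],[[-0.173,0.0087,0.004],[0,0,0.018],1],[[-0.173,0.0087,0.004],[0,0,0.0185],1],[[0,0,0],[0,0,0],1]])

```text
clock: 2.1
eef_pos: [0.6077, -0.0726, 0.2296]
tool_rot: [0.709, 0.705, -0.001, 0.0]
ft_force: [0.4, 0.7, 0.2]
grip_width: 0.0852
grasp_force: 0.0
```

```bash
python3 -c "
from h import *
plan([.6075,-.0678,.147],0,4)
p,d,c=grab('wrist'); cv2.imwrite('pics/w1.png',p[...,::-1])"
```

```text
clock 2.1 pos [ 0.6077 -0.0726  0.2296] th -0.38 row: [ 6.200e-03 -1.000e-04  1.033e-01] [-0.0001  0.0002 -0.0005] mm/row 20.7
```

View pics/w1.png

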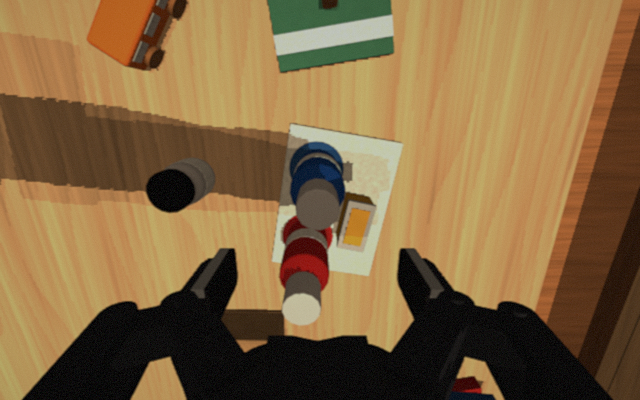

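The wrist view shows the blue cap at (318,203), centred between the finger pads at (225,255) and (412,255). Red's cap is at (300,307), well clear. Going down to grip.

Request:
apply_moves(steps=[[[0.006,0,0.103],[0,0,0],1],[[0.006,0,0.103],[0,0,0],1],[[0.006,0,0.103],[0,0,-0.001],1],[[0.006,0,0.103],[0,0,-0.001],1],[[0,0,0],[0,0,0],1],[[0,0,0],[0,0,0],0],[[0,0,0],[0,0,0],0],[[0,0,0],[0,0,0],0]])

```text
clock: 2.82
eef_pos: [0.6088, -0.0612, 0.1503]
tool_rot: [0.704, 0.71, 0.001, 0.001]
ft_force: [0.7, -0.2, 0.9]
grip_width: 0.0517
grasp_force: 0.0
```

Request:
apply_moves(steps=[[[0,0,0],[0,0,0],0],[[0,0,0],[0,0,0],0],[[0,0,0],[0,0,0],0],[[0,0,0],[0,0,0],0],[[0,0,0],[0,0,0],0],[[0,0,0],[0,0,0],0],[[0,0,0],[0,0,0],0],[[0,0,0],[0,0,0],0]])

```text
clock: 3.48
eef_pos: [0.6086, -0.0616, 0.1504]
tool_rot: [0.704, 0.71, 0.001, 0.001]
ft_force: [0.1, -0.5, 5.6]
grip_width: 0.0327
grasp_force: 60.0
```

```bash
python3 -c "
from h import *
p,M,o=state(); print(p,o['grip_width'],o['grasp_force'],o['ft_force'])
plan([.473,.431,.255],0,24)"
```

```text
[ 0.6085829  -0.06161988  0.15038514] 0.03266686563167928 59.99111831188202 [ 0.09032546 -0.50660373  5.61948236]
clock 3.4833 pos [ 0.6086 -0.0616  0.1504] th 0.49 row: [ 0.1028 -0.0278 -0.0219] [0.     0.     0.0001] mm/row 21.7
```

Request:
apply_moves(steps=[[[0,0,-0.1],[0,0,0],0],[[0,0,-0.2],[0,0,0],0],[[0,0,-0.2],[0,0,0],0],[[0.08,-0.022,0],[0,0,0],0],[[0.14,-0.038,0],[0,0,0],0],[[0.14,-0.038,0],[0,0,0],0],[[0.14,-0.038,0],[0,0,0],0],[[0.14,-0.038,0],[0,0,0],0]])

```text
clock: 4.15
eef_pos: [0.5709, 0.067, 0.2479]
tool_rot: [0.704, 0.71, -0.0, -0.0]
ft_force: [0.3, 1.3, -2.0]
grip_width: 0.0325
grasp_force: 60.7
```

Request:
apply_moves(steps=[[[0.15,-0.041,0],[0,0,0],0],[[0.15,-0.041,0],[0,0,0],0],[[0.15,-0.041,0],[0,0,0],0],[[0.15,-0.041,0],[0,0,0],0],[[0.15,-0.041,0],[0,0,0],0],[[0.15,-0.041,0],[0,0,0],0],[[0.15,-0.041,0],[0,0,0],0],[[0.15,-0.041,0],[0,0,0],0]])

```text
clock: 4.82
eef_pos: [0.5032, 0.3067, 0.2479]
tool_rot: [0.704, 0.71, -0.001, -0.0]
ft_force: [0.7, 0.7, -3.3]
grip_width: 0.0326
grasp_force: 60.7
```

Request:
apply_moves(steps=[[[0.15,-0.041,0],[0,0,0],0],[[0.15,-0.041,0],[0,0,0],0],[[0.15,-0.041,0],[0,0,0],0],[[0.1,-0.027,0],[0,0,0],0],[[0.06,-0.016,0],[0,0,0],0],[[0.04,-0.008,0],[0,0,0],0],[[0,0,0],[0,0,0],0],[[0,0,0],[0,0,0],0]])

```text
clock: 5.48
eef_pos: [0.4685, 0.4345, 0.2481]
tool_rot: [0.704, 0.71, -0.001, 0.0]
ft_force: [0.0, -0.4, -2.8]
grip_width: 0.0321
grasp_force: 60.7
```

Run:
```python
from h import *
p,d,c=grab('scene'); cv2.imwrite('pics/s1.png',p[...,::-1])
plan([.473,.437,.141],0,6); o=bot.get_obs(); print(o['grip_width'],o['grasp_force'],o["joint_pos"].round(2))
p,d,c=grab('top'); X=pts(d,c)
m=(X[...,2]>.1)&(X[...,2]<.25)&(d>0)&(X[...,1]>.35)
B=p.astype(int); mb=m&(B[...,2]>B[...,0]+30); print(mb.sum(),X[mb].mean(0) if mb.any() else 0)
```

```text
clock 5.5333 pos [0.4687 0.4341 0.2483] th 0.42 row: [0.0025 0.0036 0.0894] [-0.      0.0001  0.0004] mm/row 17.9
0.03236352533467456 60.66529870033264 [ 0.75  0.53  0.43  1.47 -0.    2.31]
157 [0.46489651 0.41167492 0.21195247]
```

View pics/s1.png

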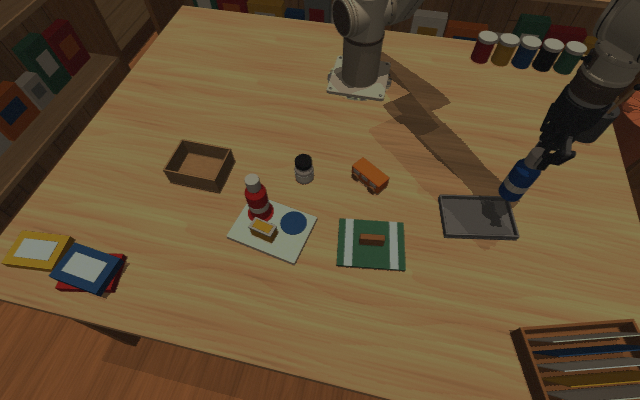

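The scene view shows blue hanging upright under the gripper over the tray at (517,182). The blue spot at (293,222) is bare. Setting it down.

Request:
apply_moves(steps=[[[0.005,0.008,0.06],[0,0,0],0],[[0.005,0.007,0.12],[0,0,0.001],0],[[0.005,0.006,0.12],[0,0,0.001],0],[[0,0,0.12],[0,0,0],0],[[0,0,0.07],[0,0,0],0],[[0,0,0.03],[0,0,0],0],[[0,0,0.01],[0,0,0],0],[[0,0,0],[0,0,0],0]])

```text
clock: 6.25
eef_pos: [0.473, 0.4377, 0.1429]
tool_rot: [0.707, 0.708, 0.0, 0.0]
ft_force: [-0.3, 0.0, -2.5]
grip_width: 0.0325
grasp_force: 60.7
```

Request:
apply_moves(steps=[[[0,0,0.005],[0,0,0],0],[[0,0,0.005],[0,0,0],0],[[0,0,0],[0,0,0],0],[[0,0,0],[0,0,0],0],[[0,0,0],[0,0,0],0],[[0,0,0],[0,0,0],0],[[0,0,0],[0,0,0],0],[[0,0,0],[0,0,0],0]])

```text
clock: 6.92
eef_pos: [0.4724, 0.4384, 0.1406]
tool_rot: [0.706, 0.708, 0.0, -0.0]
ft_force: [-1.4, 0.2, -1.8]
grip_width: 0.0324
grasp_force: 60.7
```

Request:
apply_moves(steps=[[[0,0,0.004],[0,0,0],0],[[0,0,0],[0,0,0],0],[[0,0,0],[0,0,0],1],[[0,0,0],[0,0,0],1],[[0,0,0],[0,0,0],1],[[0,0,0],[0,0,0],1],[[0,0,0],[0,0,0],1],[[0,0,0],[0,0,0],1]])

```text
clock: 7.58
eef_pos: [0.4724, 0.4384, 0.1397]
tool_rot: [0.706, 0.708, 0.0, 0.0]
ft_force: [-0.1, -0.5, -0.1]
grip_width: 0.0856
grasp_force: 0.0
```

Request:
apply_moves(steps=[[[0,0,-0.05],[0,0,0],1],[[0,0,-0.15],[0,0,0],1],[[0,0,-0.15],[0,0,0],1],[[0,0,-0.1],[0,0,0],1],[[-0.1,0.02,0],[0,0,0],1],[[-0.15,0.03,0],[0,0,0],1],[[0,0,0],[0,0,0],1],[[0,0,0],[0,0,0],1]])

```text
clock: 8.25
eef_pos: [0.483, 0.3872, 0.2309]
tool_rot: [0.707, 0.707, 0.001, 0.0]
ft_force: [-0.2, 0.7, -0.9]
grip_width: 0.0851
grasp_force: 0.0
```

```bash
cat >> h.py <<'E'
def caps(zmin,zmax,box):
    x0,x1,y0,y1=box
    for n in ("top","scene"):
        p,d,c=grab(n); X=pts(d,c); m=(d>0)&(X[...,2]>zmin)&(X[...,2]<zmax)&(X[...,0]>x0)&(X[...,0]<x1)&(X[...,1]>y0)&(X[...,1]<y1)
        k,l=cv2.connectedComponents(m.astype(np.uint8))
        for i in range(1,k):
            P=X[l==i]
            if len(P)>40:
                q=cv2.minEnclosingCircle(P[:,:2].astype(np.float32)); print(n,len(P),np.round(q[0],4),round(q[1],4),"ztop",np.percentile(P[:,2],80).round(4))
        cv2.imwrite(f"pics/last_{n}.png",p[...,::-1])
E
python3 - <<'E'
from h import *
plan([.5928,-.1577,.25],0,24)
caps(.125,.17,(.4,.56,.28,.5))
E
```

```text
clock 8.25 pos [0.483  0.3872 0.2309] th 0.0 row: [-0.1135  0.0229 -0.004 ] [ 0. -0.  0.] mm/row 23.2
top 126 [0.4718 0.4278] 0.0159 ztop 0.1492
scene 227 [0.4717 0.4326] 0.0185 ztop 0.1504
```

Request:
apply_moves(steps=[[[-0.08,0.016,0],[0,0,0],1],[[-0.16,0.032,0],[0,0,0],1],[[-0.16,0.032,0],[0,0,0],1],[[-0.16,0.032,0],[0,0,0],1],[[-0.16,0.032,0],[0,0,0],1],[[-0.16,0.032,0],[0,0,0],1],[[-0.16,0.032,0],[0,0,0],1],[[-0.16,0.032,0],[0,0,0],1]])

```text
clock: 9.02
eef_pos: [0.5311, 0.1471, 0.2297]
tool_rot: [0.706, 0.708, -0.0, 0.0]
ft_force: [0.7, 0.3, -0.1]
grip_width: 0.0853
grasp_force: 0.0
```

Request:
apply_moves(steps=[[[-0.16,0.032,0],[0,0,0],1],[[-0.16,0.032,0],[0,0,0],1],[[-0.16,0.032,0],[0,0,0],1],[[-0.16,0.032,0],[0,0,0],1],[[-0.16,0.032,0],[0,0,0],1],[[-0.16,0.032,0],[0,0,0],1],[[-0.16,0.032,0],[0,0,0],1],[[-0.16,0.032,0],[0,0,0],1]])

```text
clock: 9.68
eef_pos: [0.583, -0.1089, 0.2296]
tool_rot: [0.706, 0.708, -0.0, -0.0]
ft_force: [0.5, -0.2, 0.2]
grip_width: 0.0854
grasp_force: 0.0
```

Request:
apply_moves(steps=[[[-0.12,0.025,0],[0,0,0],1],[[-0.08,0.018,0],[0,0,0],1],[[-0.045,0.01,0],[0,0,0],1],[[0,0,0],[0,0,0],1],[[0,0,0],[0,0,0],1],[[0,0,0],[0,0,0],1],[[0,0,0],[0,0,0],1],[[0,0,0],[0,0,0],1]])

```text
clock: 10.35
eef_pos: [0.5936, -0.155, 0.2299]
tool_rot: [0.706, 0.709, 0.0, -0.0]
ft_force: [0.5, 0.1, 1.0]
grip_width: 0.0852
grasp_force: 0.0
```

Run:
```python
from h import *
plan([.5930,-.1577,.148],0,4)
```

```text
clock 10.35 pos [ 0.5936 -0.155   0.2299] th 0.24 row: [-0.0034 -0.0008  0.1024] [ 0.     -0.      0.0003] mm/row 20.5
```

Request:
apply_moves(steps=[[[-0.007,-0.003,0.1],[0,0,0],1],[[-0.007,0,0.12],[0,0,0.001],1],[[0,0,0.12],[0,0,0],1],[[0,0,0.07],[0,0,0],1],[[0,0,0],[0,0,0],1],[[0,0,0],[0,0,0],1],[[0,0,0],[0,0,0],0],[[0,0,0],[0,0,0],0]])

```text
clock: 11.02
eef_pos: [0.5941, -0.1592, 0.1496]
tool_rot: [0.707, 0.707, 0.001, 0.001]
ft_force: [-0.2, -0.2, 0.8]
grip_width: 0.0638
grasp_force: 0.0
```

Request:
apply_moves(steps=[[[0,0,0],[0,0,0],0],[[0,0,0],[0,0,0],0],[[0,0,0],[0,0,0],0],[[0,0,0],[0,0,0],0],[[0,0,0],[0,0,0],0],[[0,0,0],[0,0,0],0],[[0,0,0],[0,0,0],0],[[0,0,0],[0,0,0],0]])

```text
clock: 11.68
eef_pos: [0.5936, -0.1594, 0.149]
tool_rot: [0.707, 0.707, 0.001, 0.001]
ft_force: [-1.1, 0.8, 5.3]
grip_width: 0.0324
grasp_force: 60.4
```

Run:
```python
from h import *
plan([.489,.347,.25],0,20)
```

```text
clock 11.6833 pos [ 0.5936 -0.1594  0.149 ] th -0.05 row: [ 0.1266 -0.0262 -0.0253] [ 0.  0. -0.] mm/row 26.3
```

Request:
apply_moves(steps=[[[0,0,-0.1],[0,0,0],0],[[0,0,-0.2],[0,0,0],0],[[0,0,-0.2],[0,0,0],0],[[0.08,-0.016,0],[0,0,0],0],[[0.15,-0.031,0],[0,0,0],0],[[0.15,-0.031,0],[0,0,0],0],[[0.15,-0.031,0],[0,0,0],0],[[0.15,-0.031,0],[0,0,0],0]])

```text
clock: 12.35
eef_pos: [0.5641, -0.022, 0.2466]
tool_rot: [0.708, 0.707, -0.001, -0.001]
ft_force: [-0.9, 0.2, -2.1]
grip_width: 0.0324
grasp_force: 60.6
```

Request:
apply_moves(steps=[[[0.15,-0.031,0],[0,0,0],0],[[0.15,-0.031,0],[0,0,0],0],[[0.15,-0.031,0],[0,0,0],0],[[0.15,-0.031,0],[0,0,0],0],[[0.15,-0.031,0],[0,0,0],0],[[0.15,-0.031,0],[0,0,0],0],[[0.15,-0.031,0],[0,0,0],0],[[0.15,-0.031,0],[0,0,0],0]])

```text
clock: 13.02
eef_pos: [0.5146, 0.2182, 0.2467]
tool_rot: [0.707, 0.707, -0.001, -0.0]
ft_force: [-0.3, 0.2, -2.4]
grip_width: 0.0321
grasp_force: 60.6
```

Request:
apply_moves(steps=[[[0.15,-0.031,0],[0,0,0],0],[[0.15,-0.031,0],[0,0,0],0],[[0.15,-0.031,0],[0,0,0],0],[[0.1,-0.021,0],[0,0,0],0],[[0.06,-0.012,0],[0,0,0],0],[[0.035,-0.009,0],[0,0,0],0],[[0,0,0],[0,0,0],0],[[0,0,0],[0,0,0],0]])

```text
clock: 13.68
eef_pos: [0.4888, 0.3451, 0.2472]
tool_rot: [0.708, 0.707, -0.001, 0.0]
ft_force: [-0.3, 0.2, -2.6]
grip_width: 0.0324
grasp_force: 60.6
```

Run:
```python
from h import *
plan([.489,.3455,.14],0,1)
```

```text
clock 13.6833 pos [0.4888 0.3451 0.2472] th -0.07 row: [0.0028 0.0012 0.536 ] [-0.0002  0.0004 -0.0004] mm/row 107.2
```

Request:
apply_moves(steps=[[[0,0,0.06],[0,0,0],0],[[0,0,0.12],[0,0,0],0],[[0,0,0.12],[0,0,0],0],[[0,0,0.12],[0,0,0],0],[[0,0,0.07],[0,0,0],0],[[0,0,0.03],[0,0,0],0],[[0,0,0.01],[0,0,0],0],[[0,0,0.005],[0,0,0],0]])

```text
clock: 14.35
eef_pos: [0.4895, 0.3451, 0.1411]
tool_rot: [0.708, 0.706, 0.0, 0.0]
ft_force: [-0.1, -0.5, -2.6]
grip_width: 0.0324
grasp_force: 60.6
```

Request:
apply_moves(steps=[[[0,0,0.005],[0,0,0],0],[[0,0,0.004],[0,0,0],0],[[0,0,0],[0,0,0],0],[[0,0,0],[0,0,0],0],[[0,0,0],[0,0,0],0],[[0,0,0],[0,0,0],0],[[0,0,0],[0,0,0],0],[[0,0,0],[0,0,0],0]])

```text
clock: 15.02
eef_pos: [0.4889, 0.3461, 0.1391]
tool_rot: [0.707, 0.707, 0.0, 0.0]
ft_force: [-0.1, -0.6, -2.1]
grip_width: 0.0326
grasp_force: 60.6
```

Request:
apply_moves(steps=[[[0,0,0.004],[0,0,0],0],[[0,0,0],[0,0,0],0],[[0,0,0],[0,0,0],1],[[0,0,0],[0,0,0],1],[[0,0,0],[0,0,0],1],[[0,0,0],[0,0,0],1],[[0,0,0],[0,0,0],1],[[0,0,0],[0,0,0],1]])

```text
clock: 15.68
eef_pos: [0.4888, 0.3459, 0.1379]
tool_rot: [0.707, 0.707, -0.0, 0.0]
ft_force: [-0.4, -0.8, 0.6]
grip_width: 0.0855
grasp_force: 0.0
```

Request:
apply_moves(steps=[[[0,0,-0.05],[0,0,0],1],[[0,0,-0.15],[0,0,0],1],[[0,0,-0.15],[0,0,0],1],[[0,0,-0.1],[0,0,0],1],[[-0.1,0.03,0],[0,0,0],1],[[-0.15,0.05,0],[0,0,0],1],[[-0.15,0.05,0],[0,0,0],1],[[0,0,0],[0,0,0],1]])

```text
clock: 16.35
eef_pos: [0.5163, 0.2615, 0.2293]
tool_rot: [0.709, 0.705, -0.0, 0.001]
ft_force: [0.3, 0.5, 0.0]
grip_width: 0.0856
grasp_force: 0.0
```

```bash
cat >> h.py <<'E'
def spots():
    for n in ("top","scene"):
        p,d,c=grab(n); X=pts(d,c); a=p.astype(int); r,g,b=a[...,0],a[...,1],a[...,2]
        W=(d>0)&(abs(X[...,2]-.015)<.008)&(abs(X[...,0]-.6)<.1)&(abs(X[...,1]+.11)<.12)
        for nm,m in (("red",W&(r>g+50)&(r>b+50)&(g<60)),("blue",W&(b>r+30))):
            k,l,st,_=cv2.connectedComponentsWithStats(m.astype(np.uint8)); i=1+np.argmax(st[1:,4]); P=X[l==i][:,:2].astype(np.float32)
            q=cv2.fitEllipse(cv2.convexHull(P)); print(n,nm,len(P),np.round(q[0],4),np.round(q[1],4))
        m=(d>0)&(X[...,2]>.048)&(X[...,2]<.062)&(abs(X[...,0]-.65)<.05)&(abs(X[...,1]+.13)<.06)
        q=cv2.minAreaRect(X[m][:,:2].astype(np.float32)); print(n,"tin",m.sum(),np.round(q[0],4),np.round(q[1],4),round(q[2],1))
E
python3 - <<'E'
from h import *
plan([.6525,-.128,.16],-12,20)
caps(.125,.17,(.4,.56,.28,.5))
spots()
E
```

```text
clock 16.35 pos [0.5163 0.2615 0.2293] th -0.34 row: [-0.0935  0.0439  0.0175] [0.     0.     0.0032] mm/row 21.0
scene 248 [0.4885 0.3482] 0.0185 ztop 0.1509
scene 259 [0.4719 0.4311] 0.0175 ztop 0.1507
top red 543 [ 0.5929 -0.159 ] [0.0636 0.0643]
top blue 533 [ 0.6058 -0.0671] [0.0628 0.0645]
top tin 353 [ 0.6521 -0.1286] [0.0608 0.0336] 77.8
scene red 382 [ 0.5924 -0.1597] [0.0644 0.0653]
scene blue 447 [ 0.6053 -0.0676] [0.0637 0.0654]
scene tin 330 [ 0.6525 -0.1285] [0.0614 0.0335] 76.8
```

View pics/last_top.png

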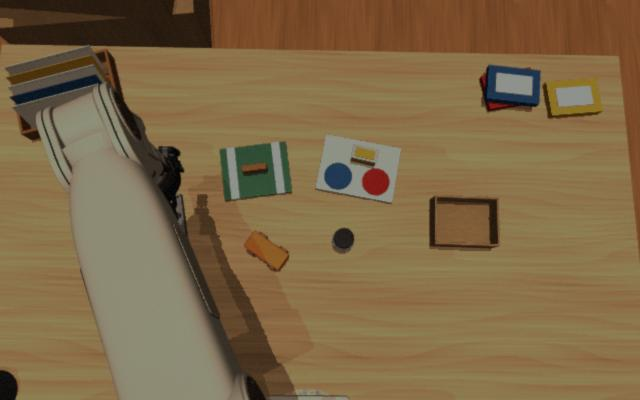

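The top view shows both spots bare (blue at (338,176), red at (375,181)). The tin at (364,154) is unmoved, and the bottles stand in the tray. Going to the tin.

Request:
apply_moves(steps=[[[-0.0935,0.044,0],[0,0,0.0032],1],[[-0.0935,0.044,0],[0,0,0.0032],1],[[-0.0935,0.044,0],[0,0,0.0032],1],[[-0.0935,0.044,0],[0,0,0.0032],1],[[-0.0935,0.044,0],[0,0,0.0032],1],[[-0.0935,0.044,0],[0,0,0.0032],1],[[-0.0935,0.044,0],[0,0,0.0032],1],[[-0.0935,0.044,0],[0,0,0.0032],1]])

```text
clock: 17.22
eef_pos: [0.5799, 0.1145, 0.2281]
tool_rot: [0.735, 0.678, 0.0, -0.0]
ft_force: [-0.2, 0.3, -0.5]
grip_width: 0.085
grasp_force: 0.0
```

Request:
apply_moves(steps=[[[-0.0935,0.044,0],[0,0,0.0032],1],[[-0.0935,0.044,0],[0,0,0.0032],1],[[-0.0935,0.044,0],[0,0,0.0032],1],[[-0.0935,0.044,0],[0,0,0.0032],1],[[-0.0935,0.044,0],[0,0,0.0032],1],[[-0.0935,0.044,0],[0,0,0.0032],1],[[-0.0935,0.044,0],[0,0,0.0032],1],[[-0.0935,0.044,0],[0,0,0.0032],1]])

```text
clock: 17.88
eef_pos: [0.6328, -0.0422, 0.228]
tool_rot: [0.761, 0.648, 0.0, -0.0]
ft_force: [0.4, -0.4, 0.1]
grip_width: 0.0852
grasp_force: 0.0
```

Request:
apply_moves(steps=[[[-0.0935,0.044,0.07],[0,0,0.0032],1],[[-0.0935,0.044,0.1],[0,0,0.0032],1],[[-0.0935,0.044,0.1],[0,0,0.0032],1],[[-0.0935,0.044,0.07],[0,0,0.0032],1],[[0,0,0],[0,0,0],1],[[0,0,0],[0,0,0],1],[[0,0,0],[0,0,0],1],[[0,0,0],[0,0,0],1]])

```text
clock: 18.55
eef_pos: [0.6544, -0.1212, 0.1613]
tool_rot: [0.774, 0.633, 0.001, 0.001]
ft_force: [0.3, 0.2, 0.3]
grip_width: 0.0858
grasp_force: 0.0
```

Run:
```python
from h import *
plan([.6524,-.1285,.041],-12.5,3)
```

```text
clock 18.55 pos [ 0.6544 -0.1212  0.1613] th -11.45 row: [-0.0127 -0.0011  0.2004] [ 0.0002 -0.      0.0019] mm/row 40.2
```

Request:
apply_moves(steps=[[[-0.019,-0.002,0.1],[0,0,0.003],1],[[-0.019,-0.001,0.13],[0,0,0.003],1],[[0,0,0.13],[0,0,0],1],[[0,0,0.13],[0,0,0],1],[[0,0,0.08],[0,0,0],1],[[0,0,0.03],[0,0,0],1],[[0,0,0],[0,0,0],1],[[0,0,0],[0,0,0],1]])

```text
clock: 19.22
eef_pos: [0.6525, -0.1293, 0.0415]
tool_rot: [0.78, 0.625, 0.001, 0.001]
ft_force: [0.6, -0.3, -0.2]
grip_width: 0.0854
grasp_force: 0.0
```

Request:
apply_moves(steps=[[[0,0,0],[0,0,0],0],[[0,0,0],[0,0,0],0],[[0,0,0],[0,0,0],0],[[0,0,0],[0,0,0],0],[[0,0,0],[0,0,0],0],[[0,0,0],[0,0,0],0],[[0,0,0],[0,0,0],0],[[0,0,0],[0,0,0],0]])

```text
clock: 19.88
eef_pos: [0.6522, -0.1301, 0.0411]
tool_rot: [0.781, 0.625, 0.001, 0.001]
ft_force: [-0.8, -0.5, 5.6]
grip_width: 0.0321
grasp_force: 59.3
```

Run:
```python
from h import *
print(bot.get_obs()["joint_pos"].round(2))
plan([.4946,-.3653,.15],-1.3,14)
```

```text
[-0.2   0.71  0.19  1.05 -0.    1.59]
clock 19.8833 pos [ 0.6522 -0.1301  0.0411] th -12.65 row: [-0.0907 -0.0451 -0.0389] [ 0.      0.     -0.0045] mm/row 21.7
```

Request:
apply_moves(steps=[[[0,0,-0.1],[0,0,0],0],[[0,0,-0.15],[0,0,0],0],[[0,0,-0.15],[0,0,0],0],[[0,0,-0.15],[0,0,0],0],[[-0.0907,-0.0451,0],[0,0,-0.0045],0],[[-0.0907,-0.0451,0],[0,0,-0.0045],0],[[-0.0907,-0.0451,0],[0,0,-0.0045],0],[[-0.0907,-0.0451,0],[0,0,-0.0045],0]])

```text
clock: 20.55
eef_pos: [0.6008, -0.1942, 0.1494]
tool_rot: [0.762, 0.647, -0.0, -0.001]
ft_force: [0.5, -0.5, -0.0]
grip_width: 0.0318
grasp_force: 59.7
```

Request:
apply_moves(steps=[[[-0.0907,-0.0451,0],[0,0,-0.0045],0],[[-0.0907,-0.0451,0],[0,0,-0.0045],0],[[-0.0907,-0.0451,0],[0,0,-0.0045],0],[[-0.0907,-0.0451,0],[0,0,-0.0045],0],[[-0.0907,-0.0451,0],[0,0,-0.0045],0],[[-0.0907,-0.0451,0],[0,0,-0.0045],0],[[-0.0907,-0.0451,0],[0,0,-0.0045],0],[[-0.0907,-0.0451,0],[0,0,-0.0045],0]])

```text
clock: 21.22
eef_pos: [0.5124, -0.3303, 0.1492]
tool_rot: [0.725, 0.689, -0.0, -0.001]
ft_force: [0.5, -1.0, -0.3]
grip_width: 0.0318
grasp_force: 59.7
```

Request:
apply_moves(steps=[[[-0.0907,-0.0451,0],[0,0,-0.0045],0],[[-0.0907,-0.0451,0],[0,0,-0.0045],0],[[0,0,0],[0,0,0],0],[[0,0,0],[0,0,0],0],[[0,0,0],[0,0,0],0],[[0,0,0],[0,0,0],0],[[0,0,0],[0,0,0],0],[[0,0,0],[0,0,0],0]])

```text
clock: 21.88
eef_pos: [0.4944, -0.3644, 0.15]
tool_rot: [0.715, 0.699, 0.0, -0.0]
ft_force: [-0.4, -0.3, -0.7]
grip_width: 0.0317
grasp_force: 59.7
```

Run:
```python
from h import *
plan([.4946,-.3653,.031],-1.3,1)
p,d,c=grab('wrist'); cv2.imwrite('pics/w2.png',p[...,::-1])
```

```text
clock 21.8833 pos [ 0.4944 -0.3644  0.15  ] th -1.23 row: [-0.0045  0.0012  0.595 ] [-0.     -0.0001  0.0004] mm/row 119.0
```

View pics/w2.png

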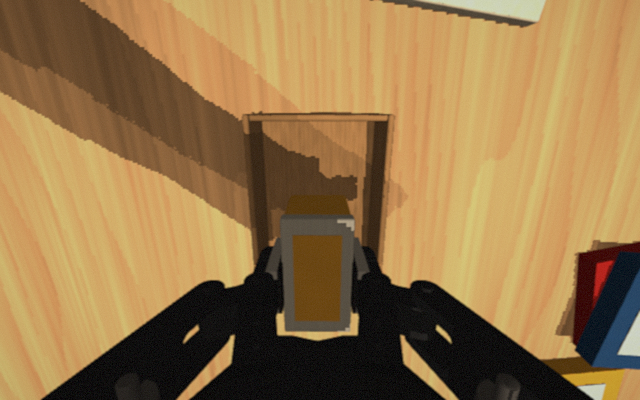

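The wrist view shows the tin gripped square at (318,272), centred over the open box (rim from (245,115) to (393,115)). Lowering it now; on release I'll open only partway, because of the box walls.

Request:
apply_moves(steps=[[[-0.004,0,0.08],[0,0,0],0],[[0,0,0.12],[0,0,0],0],[[0,0,0.12],[0,0,0],0],[[0,0,0.12],[0,0,0],0],[[0,0,0.08],[0,0,0],0],[[0,0,0.04],[0,0,0],0],[[0,0,0.02],[0,0,0],0],[[0,0,0.007],[0,0,0],0]])

```text
clock: 22.6
eef_pos: [0.4941, -0.3658, 0.0324]
tool_rot: [0.715, 0.699, -0.0, -0.0]
ft_force: [0.3, 0.2, -0.1]
grip_width: 0.0321
grasp_force: 59.7
```

Request:
apply_moves(steps=[[[0,0,0.005],[0,0,0],0],[[0,0,0.004],[0,0,0],0],[[0,0,0],[0,0,0],0],[[0,0,0],[0,0,0],0],[[0,0,0],[0,0,0],0],[[0,0,0],[0,0,0],0],[[0,0,0],[0,0,0],0],[[0,0,0],[0,0,0],0]])

```text
clock: 23.27
eef_pos: [0.4941, -0.3662, 0.0312]
tool_rot: [0.715, 0.699, 0.0, 0.0]
ft_force: [1.0, 0.5, 1.1]
grip_width: 0.0316
grasp_force: 59.8
```

Request:
apply_moves(steps=[[[0,0,0.002],[0,0,0],0],[[0,0,0],[0,0,0],0.58],[[0,0,0],[0,0,0],0.58],[[0,0,0],[0,0,0],0.58],[[0,0,0],[0,0,0],0.58],[[0,0,0],[0,0,0],0.58],[[0,0,0],[0,0,0],0.58],[[0,0,0],[0,0,0],0.58]])

```text
clock: 23.93
eef_pos: [0.4939, -0.366, 0.0304]
tool_rot: [0.715, 0.699, -0.0, -0.0]
ft_force: [-0.5, 0.3, 0.6]
grip_width: 0.0496
grasp_force: 0.0
```

Request:
apply_moves(steps=[[[0,0,-0.05],[0,0,0],0.58],[[0,0,-0.15],[0,0,0],0.58],[[0,0,-0.15],[0,0,0],0.58],[[0,0,-0.2],[0,0,0],1],[[0,0,-0.2],[0,0,0],1],[[0,0,0],[0,0,0],1],[[0,0,0],[0,0,0],1],[[0,0,0],[0,0,0],1]])

```text
clock: 24.6
eef_pos: [0.4939, -0.366, 0.1811]
tool_rot: [0.715, 0.699, 0.0, 0.0]
ft_force: [-0.6, -0.5, -1.1]
grip_width: 0.0855
grasp_force: 0.0
```

Run:
```python
from h import *
plan([.6177,.1344,.15],8.2,16)
p,d,c=grab('wrist'); cv2.imwrite('pics/w3.png',p[...,::-1])
X=pts(d,c); m=(d>0)&(X[...,2]>.035)&(X[...,2]<.05)&(abs(X[...,0]-.494)<.045)&(abs(X[...,1]+.365)<.06)
q=cv2.minAreaRect(X[m][:,:2].astype(np.float32)); print("tin",m.sum(),q,np.median(X[m][:,2]))
```

```text
clock 24.6 pos [ 0.4939 -0.366   0.1811] th -1.31 row: [0.1542 0.0473 0.0097] [ 0.      0.     -0.0033] mm/row 32.3
tin 2010 ((0.4938850402832031, -0.36403927206993103), (0.060352765023708344, 0.032902803272008896), 88.6262435913086) 0.04569518995424904
```

View pics/w3.png

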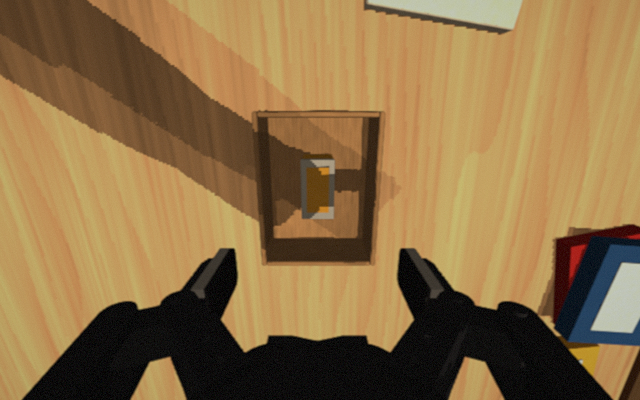

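The wrist view shows the tin standing centred in the box at (318,187), with its top at 46 mm, so it is on the floor. Off to the lid.

Request:
apply_moves(steps=[[[0.1542,0.0473,0],[0,0,-0.0033],1],[[0.1542,0.0473,0],[0,0,-0.0033],1],[[0.1542,0.0473,0],[0,0,-0.0033],1],[[0.1542,0.0473,0],[0,0,-0.0033],1],[[0.1542,0.0473,0],[0,0,-0.0033],1],[[0.1542,0.0473,0],[0,0,-0.0033],1],[[0.1542,0.0473,0],[0,0,-0.0033],1],[[0.1542,0.0473,0],[0,0,-0.0033],1]])

```text
clock: 25.32
eef_pos: [0.5651, -0.1166, 0.1782]
tool_rot: [0.685, 0.728, -0.001, -0.002]
ft_force: [-0.8, -0.2, -0.6]
grip_width: 0.0857
grasp_force: 0.0
```

Request:
apply_moves(steps=[[[0.1542,0.0473,0],[0,0,-0.0033],1],[[0.1542,0.0473,0],[0,0,-0.0033],1],[[0.1542,0.0473,0],[0,0,-0.0033],1],[[0.1542,0.0473,0],[0,0,-0.0033],1],[[0.1542,0.0473,0],[0,0,-0.0033],1],[[0.1542,0.0473,0],[0,0,-0.0033],1],[[0.1542,0.0473,0],[0,0,-0.0033],1],[[0.1542,0.0473,0],[0,0,-0.0033],1]])

```text
clock: 25.98
eef_pos: [0.6166, 0.1357, 0.178]
tool_rot: [0.655, 0.756, -0.002, -0.001]
ft_force: [0.1, 0.2, -0.4]
grip_width: 0.0856
grasp_force: 0.0
```

Request:
apply_moves(steps=[[[0,0,0.1],[0,0,0],1],[[0,0,0.15],[0,0,0],1],[[0,0,0.15],[0,0,0],1],[[0,0,0],[0,0,0],1],[[0,0,0],[0,0,0],1],[[0,0,0],[0,0,0],1],[[0,0,0],[0,0,0],1],[[0,0,0],[0,0,0],1]])

```text
clock: 26.65
eef_pos: [0.6193, 0.1345, 0.1027]
tool_rot: [0.655, 0.756, 0.002, 0.001]
ft_force: [0.8, 0.8, -0.9]
grip_width: 0.0855
grasp_force: 0.0
```

Run:
```python
from h import *
plan([.6178,.1344,.036],8.2,1)
p,d,c=grab('wrist'); X=pts(d,c); m=(d>0)&(X[...,2]>.04)&(X[...,2]<.055)&(abs(X[...,0]-.618)<.03)&(abs(X[...,1]-.134)<.05)
q=cv2.minAreaRect(X[m][:,:2].astype(np.float32)); print("handle",m.sum(),q,np.median(X[m][:,2]))
```

```text
clock 26.65 pos [0.6193 0.1345 0.1027] th 8.17 row: [ 0.0007 -0.0087  0.3336] [ 0.0012 -0.0001 -0.0001] mm/row 66.7
handle 1760 ((0.6171638369560242, 0.13555501401424408), (0.015571852214634418, 0.058822132647037506), 8.623600959777832) 0.04821911502683043
```

Request:
apply_moves(steps=[[[0,-0.008,0.08],[0,0,0],1],[[0,0,0.12],[0,0,0],1],[[0,0,0.08],[0,0,0],1],[[0,0,0.03],[0,0,0],1],[[0,0,0.018],[0,0,0],1],[[0,0,0],[0,0,0],1],[[0,0,0],[0,0,0],0],[[0,0,0],[0,0,0],0]])

```text
clock: 27.37
eef_pos: [0.6174, 0.1344, 0.0365]
tool_rot: [0.655, 0.756, 0.001, 0.001]
ft_force: [0.2, 0.1, -0.9]
grip_width: 0.0638
grasp_force: 0.0
```

Request:
apply_moves(steps=[[[0,0,0],[0,0,0],0],[[0,0,0],[0,0,0],0],[[0,0,0],[0,0,0],0],[[0,0,0],[0,0,0],0],[[0,0,0],[0,0,0],0],[[0,0,0],[0,0,0],0],[[0,0,0],[0,0,0],0],[[0,0,0],[0,0,0],0]])

```text
clock: 28.03
eef_pos: [0.6168, 0.1343, 0.0355]
tool_rot: [0.655, 0.756, 0.001, 0.0]
ft_force: [0.9, -0.1, 4.4]
grip_width: 0.0149
grasp_force: 59.9
```

Run:
```python
from h import *
plan([.4946,-.3653,.15],-1.3,19)
```

```text
clock 28.0333 pos [0.6168 0.1343 0.0355] th 8.2 row: [-0.1293 -0.0406 -0.0302] [ 0.     -0.      0.0028] mm/row 27.8
```

Request:
apply_moves(steps=[[[0,0,-0.1],[0,0,0],0],[[0,0,-0.15],[0,0,0],0],[[0,0,-0.15],[0,0,0],0],[[0,0,-0.15],[0,0,0],0],[[0,0,-0.075],[0,0,0],0],[[-0.1293,-0.0406,0],[0,0,0.0028],0],[[-0.1293,-0.0406,0],[0,0,0.0028],0],[[-0.1293,-0.0406,0],[0,0,0.0028],0]])

```text
clock: 28.7
eef_pos: [0.6017, 0.0537, 0.1593]
tool_rot: [0.664, 0.748, -0.001, -0.0]
ft_force: [-0.3, -0.3, -1.1]
grip_width: 0.0153
grasp_force: 59.2
```

Request:
apply_moves(steps=[[[-0.1293,-0.0406,0],[0,0,0.0028],0],[[-0.1293,-0.0406,0],[0,0,0.0028],0],[[-0.1293,-0.0406,0],[0,0,0.0028],0],[[-0.1293,-0.0406,0],[0,0,0.0028],0],[[-0.1293,-0.0406,0],[0,0,0.0028],0],[[-0.1293,-0.0406,0],[0,0,0.0028],0],[[-0.1293,-0.0406,0],[0,0,0.0028],0],[[-0.1293,-0.0406,0],[0,0,0.0028],0]])

```text
clock: 29.37
eef_pos: [0.5542, -0.1586, 0.1587]
tool_rot: [0.691, 0.723, -0.001, -0.001]
ft_force: [1.2, -0.3, -2.2]
grip_width: 0.0152
grasp_force: 59.2
```

Request:
apply_moves(steps=[[[-0.1293,-0.0406,0],[0,0,0.0028],0],[[-0.1293,-0.0406,0],[0,0,0.0028],0],[[-0.1293,-0.0406,0],[0,0,0.0028],0],[[-0.1293,-0.0406,0],[0,0,0.0028],0],[[-0.1293,-0.0406,0],[0,0,0.0028],0],[[-0.1293,-0.0406,0],[0,0,0.0028],0],[[-0.1293,-0.0406,0],[0,0,0.0028],0],[[-0.1293,-0.0406,0],[0,0,0.0028],0]])

```text
clock: 30.03
eef_pos: [0.4926, -0.3661, 0.1586]
tool_rot: [0.716, 0.698, -0.0, -0.001]
ft_force: [0.1, 0.3, -0.6]
grip_width: 0.0152
grasp_force: 59.2
```

Request:
apply_moves(steps=[[[0,0,0],[0,0,0],0],[[0,0,0],[0,0,0],0],[[0,0,0],[0,0,0],0],[[0,0,0],[0,0,0],0],[[0,0,0],[0,0,0],0],[[0,0,0],[0,0,0],0],[[0,0,0],[0,0,0],0],[[0,0,0],[0,0,0],0]])

```text
clock: 30.7
eef_pos: [0.4941, -0.3649, 0.16]
tool_rot: [0.715, 0.699, 0.0, 0.0]
ft_force: [-0.6, -0.6, -1.5]
grip_width: 0.0151
grasp_force: 59.2
```

```bash
cat >> h.py <<'E'
def lid(zc,tol=.006):
    for n in ("top","scene"):
        p,d,c=grab(n); X=pts(d,c); m=(d>0)&(abs(X[...,2]-zc)<tol)&(abs(X[...,0]-.495)<.12)&(abs(X[...,1]+.365)<.12)
        k,l,st,_=cv2.connectedComponentsWithStats(m.astype(np.uint8)); P=X[m].astype(np.float32)
        q=cv2.minAreaRect(P[:,:2]); A=np.c_[P[:,:2]-P[:,:2].mean(0),np.ones(len(P))]; co=np.linalg.lstsq(A,P[:,2],rcond=None)[0]
        print(n,"lid",len(P),np.round(q[0],4),np.round(q[1],4),round(q[2],1),"z",np.median(P[:,2]).round(4),"tilt",co[:2].round(4)); cv2.imwrite(f"pics/lid_{n}.png",p[...,::-1])
E
python3 - <<'E'
from h import *
plan([.4946,-.3653,.0875],-1.3,1); lid(.135,.012)
E
```

```text
clock 30.7 pos [ 0.4941 -0.3649  0.16  ] th -1.32 row: [-0.0021  0.0024  0.3625] [ 0.      0.     -0.0001] mm/row 72.5Traceback (most recent call last):
  File "<stdin>", line 2, in <module>
  File "h.py", line 44, in lid
    q=cv2.minAreaRect(P[:,:2]); A=np.c_[P[:,:2]-P[:,:2].mean(0),np.ones(len(P))]; co=np.linalg.lstsq(A,P[:,2],rcond=None)[0]
cv2.error: OpenCV(4.12.0) /io/opencv/modules/imgproc/src/convhull.cpp:143: error: (-215:Assertion failed) total >= 0 && (depth == CV_32F || depth == CV_32S) in function 'convexHull'
```

```bash
sed -i 's/^        k,l,st,_=cv2.connectedComponentsWithStats(m.astype(np.uint8)); P=X\[m\]/        P=np.ascontiguousarray(X[m])/; s/^        q=cv2.minAreaRect(P\[:,:2\]); A/        if len(P)<30: continue\n        q=cv2.minAreaRect(np.ascontiguousarray(P[:,:2])); A/' h.py
python3 - <<'E'
from h import *
lid(.138,.008)
E
```

```text
top lid 2235 [ 0.4952 -0.3288] [0.0942 0.1305] 89.7 z 0.1375 tilt [-0.     -0.0023]
scene lid 1939 [ 0.4935 -0.3652] [0.1662 0.1318] 88.4 z 0.1399 tilt [-0.0029 -0.002 ]
```

View pics/lid_scene.png

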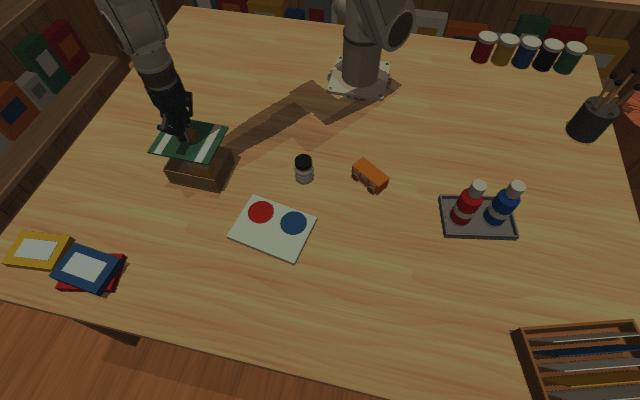

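The scene view shows the lid level over the gift box at (188,142). Both bottles stand in the tray, and the bus and glue pot are unmoved. Lowering the lid.

Request:
apply_moves(steps=[[[0,0.005,0.06],[0,0,0],0],[[0,0,0.08],[0,0,0],0],[[0,0,0.08],[0,0,0],0],[[0,0,0.06],[0,0,0],0],[[0,0,0.04],[0,0,0],0],[[0,0,0.02],[0,0,0],0],[[0,0,0.01],[0,0,0],0],[[0,0,0],[0,0,0],0]])

```text
clock: 31.52
eef_pos: [0.4949, -0.3655, 0.0899]
tool_rot: [0.716, 0.699, 0.0, 0.0]
ft_force: [-0.2, 0.3, -0.7]
grip_width: 0.0148
grasp_force: 59.2
```

Request:
apply_moves(steps=[[[0,0,0.006],[0,0,0],0],[[0,0,0.006],[0,0,0],0],[[0,0,0.004],[0,0,0],0],[[0,0,0],[0,0,0],0],[[0,0,0],[0,0,0],0],[[0,0,0],[0,0,0],0],[[0,0,0],[0,0,0],0],[[0,0,0],[0,0,0],0]])

```text
clock: 32.18
eef_pos: [0.4953, -0.3658, 0.0875]
tool_rot: [0.716, 0.699, 0.0, 0.001]
ft_force: [0.5, 0.5, 4.5]
grip_width: 0.0154
grasp_force: 59.8
```

Contact with the rim at the expected height. Releasing and rising.

Request:
apply_moves(steps=[[[0,0,0],[0,0,0],1],[[0,0,0],[0,0,0],1],[[0,0,0],[0,0,0],1],[[0,0,0],[0,0,0],1],[[0,0,0],[0,0,0],1],[[0,0,0],[0,0,0],1],[[0,0,0],[0,0,0],1],[[0,0,-0.05],[0,0,0],1]])

```text
clock: 32.85
eef_pos: [0.4935, -0.3645, 0.0948]
tool_rot: [0.716, 0.699, -0.0, -0.002]
ft_force: [-0.2, 0.1, -0.3]
grip_width: 0.0853
grasp_force: 0.0
```

Request:
apply_moves(steps=[[[0,0,-0.12],[0,0,0],1],[[0,0,-0.2],[0,0,0],1],[[0,0,-0.2],[0,0,0],1],[[0,0,-0.15],[0,0,0],1],[[0.1,0,0],[0,0,0],1],[[0.15,0,0],[0,0,0],1],[[0,0,0],[0,0,0],1],[[0,0,0],[0,0,0],1]])

```text
clock: 33.52
eef_pos: [0.4962, -0.3144, 0.2319]
tool_rot: [0.715, 0.699, 0.0, 0.001]
ft_force: [-0.8, -1.0, -0.8]
grip_width: 0.0853
grasp_force: 0.0
```

Run:
```python
from h import *
plan([.4885,.3475,.235],0,20); lid(.066,.007); caps(.125,.17,(.4,.56,.28,.5))
```

```text
clock 33.5167 pos [ 0.4962 -0.3144  0.2319] th -1.26 row: [ 0.1654 -0.0038 -0.0008] [ 0.      0.     -0.0003] mm/row 33.1
top lid 1717 [ 0.4961 -0.3263] [0.0872 0.1299] 88.5 z 0.0651 tilt [-0.0003 -0.0045]
scene lid 2068 [ 0.4944 -0.365 ] [0.1663 0.133 ] 88.1 z 0.0675 tilt [-0.0027 -0.0018]
top 246 [0.4879 0.3468] 0.0172 ztop 0.1498
top 259 [0.4714 0.4311] 0.0172 ztop 0.1499
scene 246 [0.489  0.3463] 0.0181 ztop 0.151
scene 262 [0.4716 0.4322] 0.0177 ztop 0.1508
```

View pics/lid_scene.png

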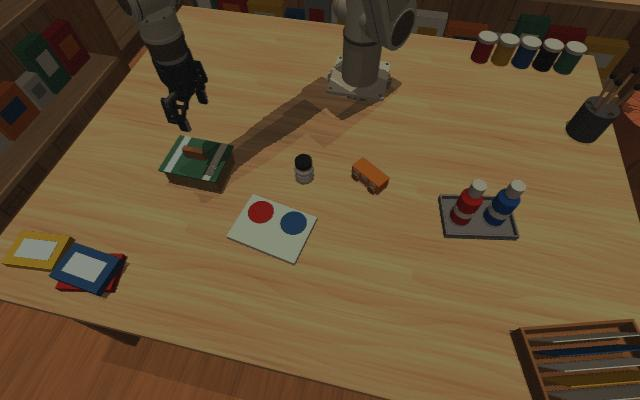

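The lid sits flush and level on the box at (198,155); the plate top measures 66 mm, as expected. Bottles next, red first.

Request:
apply_moves(steps=[[[0.165,-0.004,0],[0,0,-0.0004],1],[[0.165,-0.004,0],[0,0,-0.0004],1],[[0.165,-0.004,0],[0,0,-0.0004],1],[[0.165,-0.004,0],[0,0,-0.0004],1],[[0.165,-0.004,0],[0,0,-0.0004],1],[[0.165,-0.004,0],[0,0,-0.0004],1],[[0.165,-0.004,0],[0,0,-0.0004],1],[[0.165,-0.004,0],[0,0,-0.0004],1]])

```text
clock: 34.38
eef_pos: [0.4948, -0.0507, 0.2305]
tool_rot: [0.713, 0.702, -0.0, -0.0]
ft_force: [0.7, -0.3, 1.5]
grip_width: 0.0856
grasp_force: 0.0
```

Request:
apply_moves(steps=[[[0.165,-0.004,0],[0,0,-0.0004],1],[[0.165,-0.004,0],[0,0,-0.0004],1],[[0.165,-0.004,0],[0,0,-0.0004],1],[[0.165,-0.004,0],[0,0,-0.0004],1],[[0.165,-0.004,0],[0,0,-0.0004],1],[[0.165,-0.004,0],[0,0,-0.0004],1],[[0.165,-0.004,0],[0,0,-0.0004],1],[[0.165,-0.004,0],[0,0,-0.0004],1]])

```text
clock: 35.05
eef_pos: [0.4913, 0.2137, 0.2305]
tool_rot: [0.709, 0.705, -0.0, 0.0]
ft_force: [0.6, 0.1, 0.3]
grip_width: 0.0854
grasp_force: 0.0
```

Request:
apply_moves(steps=[[[0.165,-0.004,0],[0,0,-0.0004],1],[[0.165,-0.004,0],[0,0,-0.0004],1],[[0.165,-0.004,0],[0,0,0],1],[[0.165,-0.004,0],[0,0,0],1],[[0,0,0],[0,0,0],1],[[0,0,0],[0,0,0],1],[[0,0,0],[0,0,0],1],[[0,0,0],[0,0,0],1]])

```text
clock: 35.72
eef_pos: [0.4884, 0.3434, 0.2304]
tool_rot: [0.708, 0.706, -0.0, 0.0]
ft_force: [-0.6, 0.5, 1.2]
grip_width: 0.0852
grasp_force: 0.0
```

Run:
```python
from h import *
plan([.4887,.3467,.138],0,1)
```

```text
clock 35.7167 pos [0.4884 0.3434 0.2304] th -0.18 row: [0.0171 0.0015 0.4621] [-0.0002  0.0002 -0.001 ] mm/row 92.5
```

Request:
apply_moves(steps=[[[0.01,0.001,0.08],[0,0,0],1],[[0.007,0,0.12],[0,0,0],1],[[0,0,0.12],[0,0,-0.001],1],[[0,0,0.08],[0,0,0],1],[[0,0,0.04],[0,0,0],1],[[0,0,0.015],[0,0,0],1],[[0,0,0],[0,0,0],1],[[0,0,0],[0,0,0],1]])

```text
clock: 36.38
eef_pos: [0.4891, 0.348, 0.1409]
tool_rot: [0.707, 0.707, 0.001, 0.0]
ft_force: [-0.4, -0.7, 0.1]
grip_width: 0.0856
grasp_force: 0.0
```

Request:
apply_moves(steps=[[[0,0,0],[0,0,0],0],[[0,0,0],[0,0,0],0],[[0,0,0],[0,0,0],0],[[0,0,0],[0,0,0],0],[[0,0,0],[0,0,0],0],[[0,0,0],[0,0,0],0],[[0,0,0],[0,0,0],0],[[0,0,0],[0,0,0],0]])

```text
clock: 37.05
eef_pos: [0.4887, 0.3485, 0.1405]
tool_rot: [0.706, 0.708, 0.001, 0.0]
ft_force: [0.2, 0.4, 4.4]
grip_width: 0.0325
grasp_force: 60.3
```

Run:
```python
from h import *
plan([.5927,-.1588,.25],0,20)
```

```text
clock 37.05 pos [0.4887 0.3485 0.1405] th 0.11 row: [-0.1268  0.0259 -0.0274] [ 0. -0.  0.] mm/row 26.5
```

Request:
apply_moves(steps=[[[0,0,-0.1],[0,0,0],0],[[0,0,-0.2],[0,0,0],0],[[0,0,-0.2],[0,0,0],0],[[-0.08,0.016,0],[0,0,0],0],[[-0.15,0.031,0],[0,0,0],0],[[-0.15,0.031,0],[0,0,0],0],[[-0.15,0.031,0],[0,0,0],0],[[-0.15,0.031,0],[0,0,0],0]])

```text
clock: 37.72
eef_pos: [0.5156, 0.2106, 0.2382]
tool_rot: [0.706, 0.708, -0.002, -0.001]
ft_force: [0.4, -0.3, -3.0]
grip_width: 0.0322
grasp_force: 60.6
```

Request:
apply_moves(steps=[[[-0.15,0.031,0],[0,0,0],0],[[-0.15,0.031,0],[0,0,0],0],[[-0.15,0.031,0],[0,0,0],0],[[-0.15,0.031,0],[0,0,0],0],[[-0.15,0.031,0],[0,0,0],0],[[-0.15,0.031,0],[0,0,0],0],[[-0.15,0.031,0],[0,0,0],0],[[-0.15,0.031,0],[0,0,0],0]])

```text
clock: 38.38
eef_pos: [0.5656, -0.0293, 0.2382]
tool_rot: [0.706, 0.708, -0.001, -0.001]
ft_force: [-0.1, 1.0, -3.0]
grip_width: 0.0326
grasp_force: 60.6
```

Request:
apply_moves(steps=[[[-0.15,0.031,0],[0,0,0],0],[[-0.15,0.031,0],[0,0,0],0],[[-0.15,0.031,0],[0,0,0],0],[[-0.1,0.02,0],[0,0,0],0],[[-0.06,0.012,0],[0,0,0],0],[[-0.04,0.005,0],[0,0,0],0],[[0,0,0],[0,0,0],0],[[0,0,0],[0,0,0],0]])

```text
clock: 39.05
eef_pos: [0.5924, -0.157, 0.239]
tool_rot: [0.706, 0.708, -0.0, -0.001]
ft_force: [0.1, -0.3, -3.4]
grip_width: 0.0325
grasp_force: 60.6
```

Run:
```python
from h import *
plan([.5927,-.1573,.1505],0,1)
```

```text
clock 39.05 pos [ 0.5924 -0.157   0.239 ] th 0.11 row: [-0.0021  0.0023  0.4427] [-0.0004 -0.0004  0.0006] mm/row 88.5
```

Request:
apply_moves(steps=[[[-0.003,0.001,0.06],[0,0,0],0],[[0,0,0.1],[0,0,0],0],[[0,0,0.1],[0,0,0],0],[[0,0,0.09],[0,0,0],0],[[0,0,0.05],[0,0,0],0],[[0,0,0.02],[0,0,0],0],[[0,0,0.01],[0,0,0],0],[[0,0,0],[0,0,0],0]])

```text
clock: 39.72
eef_pos: [0.5933, -0.1578, 0.1542]
tool_rot: [0.706, 0.708, 0.0, 0.0]
ft_force: [-0.1, -0.5, -1.4]
grip_width: 0.0323
grasp_force: 60.4
```

Request:
apply_moves(steps=[[[0,0,0.005],[0,0,0],0],[[0,0,0.005],[0,0,0],0],[[0,0,0.004],[0,0,0],0],[[0,0,0],[0,0,0],0],[[0,0,0],[0,0,0],0],[[0,0,0],[0,0,0],0],[[0,0,0],[0,0,0],0],[[0,0,0],[0,0,0],0]])

```text
clock: 40.38
eef_pos: [0.5929, -0.1584, 0.1509]
tool_rot: [0.707, 0.708, 0.0, 0.0]
ft_force: [-0.8, -0.0, -3.0]
grip_width: 0.0322
grasp_force: 60.4
```

Request:
apply_moves(steps=[[[0,0,0.003],[0,0,0],0],[[0,0,0.003],[0,0,0],0],[[0,0,0],[0,0,0],0],[[0,0,0],[0,0,0],0],[[0,0,0],[0,0,0],0],[[0,0,0],[0,0,0],0],[[0,0,0],[0,0,0],0],[[0,0,0],[0,0,0],0]])

```text
clock: 41.05
eef_pos: [0.593, -0.1584, 0.1504]
tool_rot: [0.707, 0.708, 0.0, 0.0]
ft_force: [-2.6, 0.1, 5.8]
grip_width: 0.0319
grasp_force: 61.3
```

In contact, so releasing.

Request:
apply_moves(steps=[[[0,0,-0.002],[0,0,0],0],[[0,0,0],[0,0,0],1],[[0,0,0],[0,0,0],1],[[0,0,0],[0,0,0],1],[[0,0,0],[0,0,0],1],[[0,0,0],[0,0,0],1],[[0,0,0],[0,0,0],1],[[0,0,0],[0,0,0],1]])

```text
clock: 41.72
eef_pos: [0.5929, -0.1583, 0.15]
tool_rot: [0.706, 0.708, -0.0, -0.0]
ft_force: [0.7, -0.5, -0.2]
grip_width: 0.0855
grasp_force: 0.0
```

Request:
apply_moves(steps=[[[0,0,-0.05],[0,0,0],1],[[0,0,-0.15],[0,0,0],1],[[0,0,-0.15],[0,0,0],1],[[0,0,-0.05],[0,0,0],1],[[0.1,-0.02,0],[0,0,0],1],[[0.15,-0.03,0],[0,0,0],1],[[0,0,0],[0,0,0],1],[[0,0,0],[0,0,0],1]])

```text
clock: 42.38
eef_pos: [0.5828, -0.1071, 0.2308]
tool_rot: [0.706, 0.709, 0.0, 0.0]
ft_force: [0.9, -1.0, -0.5]
grip_width: 0.0853
grasp_force: 0.0
```

Run:
```python
from h import *
plan([.4716,.4316,.2304],0,20); caps(.14,.17,(.5,.7,-.25,.0)); caps(.14,.17,(.4,.52,.38,.5))
```

```text
clock 42.3833 pos [ 0.5828 -0.1071  0.2308] th 0.24 row: [ 1.347e-01 -2.750e-02  1.000e-04] [0.     0.     0.0001] mm/row 27.5
scene 210 [ 0.593 -0.16 ] 0.0184 ztop 0.1617
top 216 [0.4714 0.4313] 0.0178 ztop 0.1502
scene 192 [0.4732 0.4316] 0.0181 ztop 0.151
```

Request:
apply_moves(steps=[[[0.165,-0.034,0],[0,0,0],1],[[0.165,-0.034,0],[0,0,0],1],[[0.165,-0.034,0],[0,0,0],1],[[0.165,-0.034,0],[0,0,0],1],[[0.165,-0.034,0],[0,0,0],1],[[0.165,-0.034,0],[0,0,0],1],[[0.165,-0.034,0],[0,0,0],1],[[0.165,-0.034,0],[0,0,0],1]])

```text
clock: 43.25
eef_pos: [0.5279, 0.1563, 0.23]
tool_rot: [0.707, 0.707, 0.0, 0.0]
ft_force: [0.1, -0.6, -0.7]
grip_width: 0.0856
grasp_force: 0.0
```

Request:
apply_moves(steps=[[[0.165,-0.034,0],[0,0,0],1],[[0.165,-0.034,0],[0,0,0],1],[[0.165,-0.034,0],[0,0,0],1],[[0.165,-0.034,0],[0,0,0],1],[[0.165,-0.034,0],[0,0,0],1],[[0.165,-0.034,0],[0,0,0],1],[[0.165,-0.034,0],[0,0,0],1],[[0.165,-0.034,0],[0,0,0],1]])

```text
clock: 43.92
eef_pos: [0.4733, 0.4205, 0.2298]
tool_rot: [0.707, 0.707, -0.0, 0.0]
ft_force: [1.2, 0.3, -0.3]
grip_width: 0.0851
grasp_force: 0.0
```

Request:
apply_moves(steps=[[[0.054,-0.006,0],[0,0,0.001],1],[[0,0,0],[0,0,0],1],[[0,0,0],[0,0,0],1],[[0,0,0],[0,0,0],1],[[0,0,0],[0,0,0],1],[[0,0,0],[0,0,0],1],[[0,0,0],[0,0,0],1],[[0,0,0],[0,0,0],1]])

```text
clock: 44.58
eef_pos: [0.4723, 0.4294, 0.2304]
tool_rot: [0.708, 0.706, 0.0, 0.0]
ft_force: [0.4, -1.0, -0.4]
grip_width: 0.0856
grasp_force: 0.0
```

Run:
```python
from h import *
plan([.4720,.4316,.14],0,1)
```

```text
clock 44.5833 pos [0.4723 0.4294 0.2304] th -0.16 row: [ 0.0109 -0.0018  0.4519] [ 0.0001 -0.     -0.0009] mm/row 90.4
```

Request:
apply_moves(steps=[[[0.008,0,0.08],[0,0,0],1],[[0,0,0.12],[0,0,0],1],[[0,0,0.12],[0,0,-0.001],1],[[0,0,0.08],[0,0,0],1],[[0,0,0.04],[0,0,0],1],[[0,0,0.012],[0,0,0],1],[[0,0,0],[0,0,0],1],[[0,0,0],[0,0,0],1]])

```text
clock: 45.25
eef_pos: [0.4725, 0.4323, 0.141]
tool_rot: [0.707, 0.708, 0.001, 0.0]
ft_force: [0.9, 0.8, 1.0]
grip_width: 0.0853
grasp_force: 0.0
```

Request:
apply_moves(steps=[[[0,0,0],[0,0,0],0],[[0,0,0],[0,0,0],0],[[0,0,0],[0,0,0],0],[[0,0,0],[0,0,0],0],[[0,0,0],[0,0,0],0],[[0,0,0],[0,0,0],0],[[0,0,0],[0,0,0],0],[[0,0,0],[0,0,0],0]])

```text
clock: 45.92
eef_pos: [0.4721, 0.4323, 0.1405]
tool_rot: [0.706, 0.708, 0.001, -0.0]
ft_force: [-2.1, 0.6, 5.6]
grip_width: 0.0322
grasp_force: 60.0
```

Run:
```python
from h import *
plan([.606,-.0668,.25],0,20)
```

```text
clock 45.9167 pos [0.4721 0.4323 0.1405] th 0.11 row: [-0.1248  0.0334 -0.0274] [ 0. -0.  0.] mm/row 26.4
```

Request:
apply_moves(steps=[[[0,0,-0.1],[0,0,0],0],[[0,0,-0.2],[0,0,0],0],[[0,0,-0.2],[0,0,0],0],[[-0.08,0.022,0],[0,0,0],0],[[-0.15,0.04,0],[0,0,0],0],[[-0.15,0.04,0],[0,0,0],0],[[-0.15,0.04,0],[0,0,0],0],[[-0.15,0.04,0],[0,0,0],0]])

```text
clock: 46.58
eef_pos: [0.5081, 0.2943, 0.2382]
tool_rot: [0.706, 0.708, -0.001, -0.0]
ft_force: [1.0, 0.3, -2.7]
grip_width: 0.0323
grasp_force: 60.6
```

Request:
apply_moves(steps=[[[-0.15,0.04,0],[0,0,0],0],[[-0.15,0.04,0],[0,0,0],0],[[-0.15,0.04,0],[0,0,0],0],[[-0.15,0.04,0],[0,0,0],0],[[-0.15,0.04,0],[0,0,0],0],[[-0.15,0.04,0],[0,0,0],0],[[-0.15,0.04,0],[0,0,0],0],[[-0.15,0.04,0],[0,0,0],0]])

```text
clock: 47.25
eef_pos: [0.5724, 0.0543, 0.2382]
tool_rot: [0.707, 0.708, -0.001, -0.001]
ft_force: [0.0, 0.8, -2.9]
grip_width: 0.0323
grasp_force: 60.6
```

Request:
apply_moves(steps=[[[-0.15,0.04,0],[0,0,0],0],[[-0.15,0.04,0],[0,0,0],0],[[-0.15,0.04,0],[0,0,0],0],[[-0.1,0.026,0],[0,0,0],0],[[-0.045,0.013,0],[0,0,0],0],[[-0.02,0.007,0],[0,0,0],0],[[0,0,0],[0,0,0],0],[[0,0,0],[0,0,0],0]])

```text
clock: 47.92
eef_pos: [0.606, -0.0659, 0.2391]
tool_rot: [0.706, 0.708, -0.0, -0.001]
ft_force: [0.8, 0.2, -2.7]
grip_width: 0.0326
grasp_force: 60.5
```

Run:
```python
from h import *
plan([.606,-.0667,.1505],0,1)
```

```text
clock 47.9167 pos [ 0.606  -0.0659  0.2391] th 0.15 row: [-0.0044  0.0008  0.4429] [-0.0004 -0.0003  0.0008] mm/row 88.6
```

Request:
apply_moves(steps=[[[-0.003,0.001,0.06],[0,0,0],0],[[0,0,0.1],[0,0,0],0],[[0,0,0.1],[0,0,0],0],[[0,0,0.09],[0,0,0],0],[[0,0,0.05],[0,0,0],0],[[0,0,0.02],[0,0,0],0],[[0,0,0.01],[0,0,0],0],[[0,0,0.005],[0,0,0],0]])

```text
clock: 48.58
eef_pos: [0.607, -0.0669, 0.1533]
tool_rot: [0.706, 0.708, 0.0, 0.0]
ft_force: [-0.3, 0.1, -2.6]
grip_width: 0.0324
grasp_force: 60.4
```

Request:
apply_moves(steps=[[[0,0,0.005],[0,0,0],0],[[0,0,0.004],[0,0,0],0],[[0,0,0.003],[0,0,0],0],[[0,0,0.001],[0,0,0],0],[[0,0,0],[0,0,0],0],[[0,0,0],[0,0,0],0],[[0,0,0],[0,0,0],0],[[0,0,0],[0,0,0],0]])

```text
clock: 49.25
eef_pos: [0.6068, -0.0676, 0.1506]
tool_rot: [0.707, 0.708, 0.0, 0.0]
ft_force: [-0.9, -1.2, -0.2]
grip_width: 0.0325
grasp_force: 60.6
```

Nearly all the weight is on the board. A touch lower, then release and leave.

Request:
apply_moves(steps=[[[0,0,0.002],[0,0,0],0],[[0,0,0],[0,0,0],0],[[0,0,0],[0,0,0],1],[[0,0,0],[0,0,0],1],[[0,0,0],[0,0,0],1],[[0,0,0],[0,0,0],1],[[0,0,0],[0,0,0],1],[[0,0,0],[0,0,0],1]])

```text
clock: 49.92
eef_pos: [0.6066, -0.0675, 0.1495]
tool_rot: [0.707, 0.708, -0.0, -0.0]
ft_force: [0.1, -0.5, -0.2]
grip_width: 0.0856
grasp_force: 0.0
```

Request:
apply_moves(steps=[[[0,0,-0.05],[0,0,0],1],[[0,0,-0.15],[0,0,0],1],[[0,0,-0.15],[0,0,0],1],[[0,0,-0.15],[0,0,0],1],[[0.15,-0.1,0],[0,0,0],1],[[0.15,-0.1,0],[0,0,0],1],[[0.15,-0.1,0],[0,0,0],1],[[0.15,-0.1,0],[0,0,0],1]])

```text
clock: 50.58
eef_pos: [0.5257, 0.0532, 0.2508]
tool_rot: [0.707, 0.707, 0.001, 0.0]
ft_force: [0.9, 0.6, -0.0]
grip_width: 0.0858
grasp_force: 0.0
```

Request:
apply_moves(steps=[[[0.15,-0.1,0],[0,0,0],1],[[0.15,-0.1,0],[0,0,0],1],[[0.1,-0.05,0],[0,0,0],1],[[0,0,0],[0,0,0],1],[[0,0,0],[0,0,0],1],[[0,0,0],[0,0,0],1],[[0,0,0],[0,0,0],1],[[0,0,0],[0,0,0],1]])

```text
clock: 51.25
eef_pos: [0.4768, 0.1313, 0.2497]
tool_rot: [0.707, 0.707, -0.0, 0.0]
ft_force: [0.3, -0.5, 0.3]
grip_width: 0.0857
grasp_force: 0.0
```

Run:
```python
from h import *
caps(.14,.17,(.5,.7,-.25,.0)); lid(.066,.007)
```

```text
top 212 [ 0.6054 -0.0675] 0.0174 ztop 0.1604
top 211 [ 0.5925 -0.1597] 0.0178 ztop 0.1603
scene 211 [ 0.5929 -0.1596] 0.0183 ztop 0.1616
scene 222 [ 0.6064 -0.0674] 0.0172 ztop 0.1615
top lid 3697 [ 0.4951 -0.3653] [0.1663 0.1301] 88.5 z 0.0651 tilt [-0.0011  0.0013]
scene lid 2065 [ 0.495  -0.3658] [0.1672 0.1313] 88.2 z 0.0675 tilt [-0.0024 -0.0017]
```

View pics/lid_scene.png

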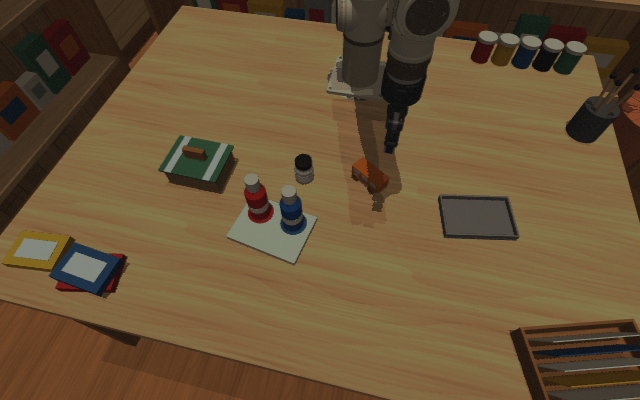

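The view shows red at (258,200) and blue at (291,210) upright on their own spots, within about 1 mm of centre. The lid is home at (198,160), the bystanders are unmoved, and the gripper is clear.

```bash
python3 -c "
from workcell import bot
print(bot.job_done())"
```

```text
the job is handed in; nothing more can be done
None
```

The job is handed in (the hand-in returned no verdict): the tin stands in the gift box with the lid fully home, both bottles stand upright within about 1 mm of the centres of their own spots, and the bus and glue pot look unmoved.

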